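# Set the bench slicer's thickness wheel to the two-bar notch

## Task

Set the slicer to its two-bar thickness: lift the wheel by its knob until the skirt under it is clear of the catch, turn it until the two-bar mark on its rim stands at the pointer on the far side, then lower it gently, feeling for the notch a little to either side, until it has dropped fully home, and let go. Never turn it against the catch or force it down on it, and leave the bowl, bottle and jar alone.

Things in the scene. Friction and masses are not known exactly. Their poses are not given: they have to be found in the camera images.
- slicer: Fixed aluminium bench slicer, housing 190 (its x) x 400 (its y) mm, flat top 70 mm above the counter; origin on the wheel's vertical axis at counter level, z up, +x to the far side where pointer and catch stand (yaw up to 0.35 rad either way), +y to the square feed chute (from 137 mm off the axis, 130 mm high)
- knob (a point): Centre (half-way up) of the wheel's round grey knob, 40 mm diameter, 46 mm tall, upright on the wheel's axis and solid with it; 119 mm above the counter when the wheel is fully down. The wheel can be lifted 16 mm; 7 to 10 N (weight and a light spring) pull it down; lifted over 8.5 mm it is clear of the catch and turns with light friction (0.06 N m)
- disc (a point): Centre of the top face of the wheel's black disc (140 mm diameter, 12 mm thick), at the knob's foot, 23 mm below the knob's centre. Under the disc runs an aluminium skirt at 62 mm radius with gaps: a notch 10.4 mm wide right below each mark, and one gap 1.1 rad wide. With the catch in a gap the wheel is fully down, elsewhere it rests on it 8.5 mm higher
- two_bar_mark (a point): Middle of the mark of two light bars on the wheel's rim (outer face and over the top edge), 70 mm from the axis, 29 mm below the knob's centre; others have one and three. At the start the catch is in the wide gap (its middle 1.05 rad anticlockwise, from above, of this mark), so the wheel needs 0.75 to 1.35 rad anticlockwise
- pointer (a point): Tip of the fixed steel pointer, a 19 mm cone just outside the far rim, 80 mm from the axis along the slicer's +x, 89 mm above the counter. The catch is a fixed steel tooth near it, under the rim: 62 mm from the axis, 8 mm wide along the rim, top 82.5 mm up. It stands 3 to 7 mm to one side or the other of the pointer's line. At most 25 N between wheel and catch
- bowl: Bystander: open stainless bowl, 150 mm wide, 55 mm tall; origin under its middle
- sauce_bottle: Bystander: amber glass bottle, 56 mm wide, 170 mm tall; origin under its middle
- spice_jar: Bystander: clear jar with a steel cap, 60 mm wide, 90 mm tall; origin under its middle

How it is judged:
By the outcome, as a careful person would: the job done as asked, in the order asked, and still so for the second after the job is handed in, with the robot touching nothing.
It also fails if it takes over 58 s, if anything falls off the work surface, if the arm or the gripper's body presses on something with over 40 N, if the wrist force passes 120 N, or if a joint passes its speed limit or range.

## Robot

A 7-joint arm with a two-finger parallel gripper is mounted at the origin on the work surface. World frame = base frame: x ahead of the robot, y to its left, z up, the work surface at z = 0. Lengths are in mm, angles in degrees, forces in N, time in s.
With the tool pointing down it reaches from about 400 to 875 mm from the base axis. Payload 6.5 kg.
Tool frame: the origin (TCP) lies midway between the tips of the shut fingers; the grasp point (between the pads) lies 19 mm behind it; x points along the fingers, y is the direction in which the jaws open and shut, and the axes are right-handed (so a half turn about x gives the same grasp; the last joint's range is limited). The gripper opens to 88 mm and grips with 3 to 60 N. Pads are 18 mm wide; open, the fingers measure 123 mm over their backs; the gripper's body (75 mm by 187 mm) begins 45 mm behind the grasp point.
Start: joints at [-77.991, 30.733, -0.252, 88.115, 0.149, 61.152, -4.079], TCP at [177.001, 625.428, 238.716] pointing down, gripper open.
Joint ranges: [-154.64, 154.64], [-21.42, 123.67], [-72.66, 72.17], [13.99, 137.28], [-74.86, 254.86], [10.95, 109.41], [-158.01, 158.01]. Speed limits (degrees/s): [136.94, 136.94, 180, 180, 180, 180, 180].

## Interface

Orientations are given as a 3x3 rotation matrix whose columns are the frame's x, y, z axes.
In Python, from rig import r gives the robot as it stands.
- The arm moves only by the tool drive_tool, never from a script. Its argument "motion" is one flat list of numbers, 5 for each row, row after row: the finger opening in mm, from 0 to 88.1, then the shift along the tool's x, y, z in mm, then the turn about the tool's x in rad. In form: [grip, x, y, z, twist, grip, x, y, z, twist, ...]. A call has 1 to 12 rows; each row shifts and turns the pose as measured when the row begins, along the tool's axes as they then stand; what a row does not reach is not made up. A row lasts 1/10 s, in which the tool goes at most 50 mm and 8.59 degrees, less where a joint would pass 70% of its speed; a pose out of reach is approached as far as the arm can. A call with a gripper value outside its range is refused whole. The fingers move at their own pace and stop on an object; "grip_force" is the grip in N (left out, the last holds). Time passes only in rows, so rows that do not move let the fingers close. It gives the time, the measured TCP pose, the force and the opening at its end, in the units of the state.
- r.get_state(): the state, without advancing time (a new reading comes with each control period).
- r.camera(name): name is "scene" or "side" or "wrist"; returns a dict with "image" (384x512x3 uint8, blue, green, red), "mtx" (3x3 intrinsics, pixels), "camera_from_world" (4x4, takes a point from world to camera coordinates); the wrist camera has in their place "tool_from_camera" (4x4, takes a point from camera to tool coordinates, whose origin is the TCP and whose axes are the tool frame's). Camera axes: x right, y up, looking along -z (the intrinsics and any distortion apply to the point x, -y, -z); pixel columns grow to the right and rows downward; lengths in mm; the calibration is good to about 2 mm. A picture is of the moment at which its call begins: read the wrist's pose just before it. There is no depth.
- r.sign_off(): hands the job in, once; it reports no verdict.
Trained networks look in a picture, given as the dict that the camera call returned (one of the last four; its "shot" number tells which), for a name from the list of things; names that differ only in an ending like _2 or _b are one class to them, and where a whole thing is asked for, a point or a joint stands for the part that bears it (a point fixed in the world has none). Each returns a list of dicts, best first, with "p" (0 to 1); they miss things now and then, are a little off and sometimes report something else, mostly with a low value. They report only what shows in the picture. A call takes as long as a camera call.
- r.masks_of(picture, thing): "pixels" (384x512 bool, what is visible of it) and "centre" ([column, row] in pixels, amid what is visible of it).
The state is a dict: "time": time; "qpos": joint angles; "joint_vel": joint speeds; "joint_torque": joint torques, N m; "tool_pos": TCP position; "orientation": TCP orientation; "contact_force": force on the tool from outside, world axes, zero at the start; "torque": the same for the moment, N m; "grip_width": opening from 0.0 (shut) to 1.0 (fully open).
Only numpy, scipy, OpenCV 4.12 (cv2) and the standard library are available. Lean on these libraries where they do the work, as an engineer would, in place of code of your own. Each camera call takes 0.05 s, during which the arm holds its last target. There are 200 camera calls.

## Working session

There is one attempt and no reset: what is moved stays moved. The work goes in short steps, Python scripts to look and compute and a tool call to move; the robot and the scene stay as the last step left them, time stands still between calls to the robot, and variables do not carry over. Pictures are saved under pics/ and viewed, about 8 in all and at most 12, crops included, and the job is handed in when it is done.

Besides the shell and the picture viewer there is one more tool, called after ">>>" as a command line: name --argument value ..., lists and objects as JSON in quotes. drive_tool: Moves the arm, as the interface text tells. Its arguments: {"type":"object","properties":{"motion":{"type":"array"},"grip_force":{"type":"number"}},"required":["motion"]}

```bash
mkdir -p pics; ls; cat > h.py <<'E'
from rig import r
import numpy as np, cv2
def ray(c,px):
    K=c["mtx"];T=np.linalg.inv(c["camera_from_world"])
    u=np.linalg.inv(K)@np.array([px[0],px[1],1.])
    d=T[:3,:3]@np.array([u[0],-u[1],-u[2]]);return T[:3,3],d/np.linalg.norm(d)
def atz(c,px,z):
    o,d=ray(c,px);return o+d*(z-o[2])/d[2]
def wrist():
    s=r.get_state();c=r.camera("wrist")
    T=np.eye(4);T[:3,:3]=np.array(s["orientation"]);T[:3,3]=s["tool_pos"]
    c["camera_from_world"]=np.linalg.inv(T@np.array(c["tool_from_camera"]));return c
def proj(c,p):
    q=c["camera_from_world"]@np.append(p,1.);v=c["mtx"]@np.array([q[0],-q[1],-q[2]]);return v[:2]/v[2]
E
cat > a.py <<'E'
from h import *
np.set_printoptions(precision=1,suppress=True)
s=r.get_state();print(s)
Z={"knob":119,"disc":96,"two_bar_mark":90,"pointer":89,"slicer":50,"bowl":27,"sauce_bottle":85,"spice_jar":45}
ims=[]
for n in ["scene","side"]:
    c=r.camera(n);print(n,[k for k in c]);ims.append(c["image"])
    for t in Z:
        for m in r.masks_of(c,t)[:2]:
            print(n,t,round(m["p"],2),np.array(m["centre"]),atz(c,m["centre"],Z[t]))
cv2.imwrite("pics/1.png",cv2.resize(np.vstack(ims),None,fx=.78,fy=.78))
E
python3 a.py
```

```text
pics
{'time': 0.0, 'qpos': array([-78. ,  30.8,  -0.3,  88.2,   0.1,  61.2,  -4.1]), 'joint_vel': array([ 0. ,  0.1,  0. , -0.1, -0.1, -0.1,  0.1]), 'joint_torque': array([ -0. , -57.1,   1. , -25.2,  -0.1,   0. ,   0. ]), 'tool_pos': array([176.9, 624.9, 237.9]), 'orientation': array([[-0. ,  0.3,  1. ],
       [-0. ,  1. , -0.3],
       [-1. , -0. ,  0. ]]), 'contact_force': array([ 0.3, -0.2,  0.4]), 'torque': array([-0.,  0., -0.]), 'grip_width': 1.003289932851318}
scene ['image', 'mtx', 'camera_from_world', 'shot']
scene knob 0.76 [248. 167.] [515.4 -31.2 119. ]
scene disc 0.87 [246.5 166.7] [507.7 -46.7  96. ]
scene two_bar_mark 0.72 [244.9 171.3] [523.7 -39.3  90. ]
scene pointer 0.56 [271.5 182.5] [489.2  64.6  89. ]
scene slicer 0.79 [272.5 186.2] [480.   63.4  50. ]
scene sauce_bottle 0.88 [161.3 136.3] [ 635.7 -388.8   85. ]
scene spice_jar 0.86 [186.4 117.6] [ 486.2 -416.1   45. ]
side ['image', 'mtx', 'camera_from_world', 'shot']
side knob 0.86 [280.1 167.7] [496.3 -36.6 119. ]
side disc 0.56 [277.7 170.9] [503.2 -44.2  96. ]
side two_bar_mark 0.75 [280.1 174.1] [494.9 -37.7  90. ]
side pointer 0.92 [284.9 217. ] [464.4 120.9  89. ]
side slicer 0.76 [287.  217.4] [458.8  92.2  50. ]
side bowl 0.97 [264.5 354.5] [472.8 474.4  27. ]
side sauce_bottle 0.96 [260.1 107.4] [ 601.6 -358.1   85. ]
side spice_jar 0.73 [294.7 111.2] [ 477.5 -406.6   45. ]
```

View pics/1.png

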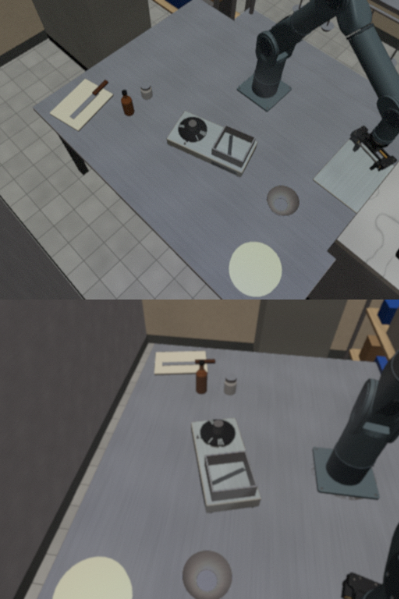

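The wheel shows near (190,128) in the scene view and (217,432) in the side view, at about world (505,-38). The chute is on its +y side, and the path from the arm at this height is clear.

>>> drive_tool --motion '[88, 0, -36, 33, 0, 88, 0, -36, 33, 0, 88, 0, -36, 33, 0, 88, 0, -36, 33, 0, 88, 0, -36, 33, 0, 88, 0, -36, 33, 0, 88, 0, -36, 33, 0, 88, 0, -36, 33, 0, 88, 0, -36, 33, 0, 88, 0, -36, 33, 0, 88, 0, -36, 33, 0, 88, 0, -36, 33, 0]' --grip_force 20

```text
time: 2.1
tool_pos: [445.2, 96.3, 237.6]
orientation: [[0.004, 0.26, 0.966], [0.011, 0.966, -0.26], [-1.0, 0.011, 0.001]]
contact_force: [1.6, -0.3, -0.1]
grip_width: 0.999
```

>>> drive_tool --motion '[88, -10, -36, 30, 0, 88, -10, -36, 30, 0, 88, -10, -30, 22, 0, 88, 0, 0, 0, 0]'

```text
time: 2.5
tool_pos: [501.3, -36.4, 269.1]
orientation: [[0.008, 0.269, 0.963], [0.008, 0.963, -0.269], [-1.0, 0.01, 0.006]]
contact_force: [-0.0, -0.7, -0.1]
grip_width: 0.996
```

```bash
cat > b.py <<'E'
from h import *
import sys
np.set_printoptions(precision=1,suppress=True)
s=r.get_state();print(s["time"],s["tool_pos"],s["qpos"],s["contact_force"])
Z={"knob":119,"disc":96,"two_bar_mark":90,"pointer":89}
c=wrist()
for t in Z:
    for m in r.masks_of(c,t)[:2]:
        print(t,round(m["p"],2),np.array(m["centre"]),atz(c,m["centre"],Z[t]))
        if t=="pointer": 
            ys,xs=np.nonzero(m["pixels"]);print(xs.min(),xs.max(),ys.min(),ys.max())
cv2.imwrite("pics/%s.png"%sys.argv[1],c["image"])
E
python3 b.py 2
```

```text
2.5 [501.3 -36.4 269.1] [-18.4  14.3  21.  109.6  -6.7  56.7  80.1] [-0.  -0.7 -0.1]
knob 0.87 [232.7 165.6] [490.1 -51.7 119. ]
disc 0.89 [237.6 169.9] [499.7 -50.8  96. ]
two_bar_mark 0.94 [233.5 167.1] [497.1 -54.5  90. ]
two_bar_mark 0.46 [316.1 116.1] [470.9  35.   90. ]
pointer 0.97 [314.5 116.5] [471.   33.7  89. ]
112 511 0 274
```

View pics/2.png

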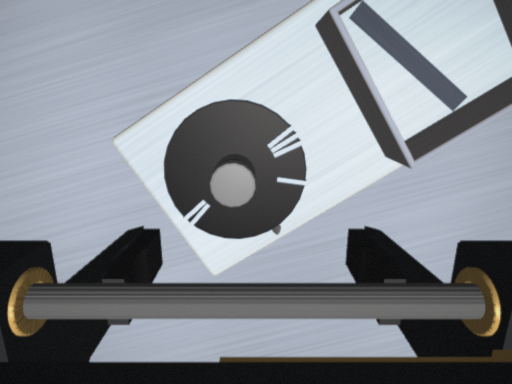

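Wrist view: disc centred near (235,169), knob top at (233,185), two-bar mark at (196,212), pointer at (277,229), three-bar at (284,142) and one-bar at (291,182).

```bash
cat > c.py <<'E'
from h import *
np.set_printoptions(precision=2,suppress=True)
c=wrist()
m=r.masks_of(c,"disc")[0]["pixels"].astype(np.uint8)
cn=max(cv2.findContours(m,0,1)[0],key=cv2.contourArea)
(x,y),(w,h),a=cv2.fitEllipse(cn);print("ellipse",x,y,w,h)
C=atz(c,(x,y),96)
print("disc",C,"knobtop",atz(c,(233,185),142),"rad",[np.linalg.norm(atz(c,(x+w/2*k,y),96)-C) for k in(1,-1)])
for n,p,z in [("two",(196,212),96),("ptr",(277,230),89),("one",(291,182),96),("three",(284,142),96)]:
    q=atz(c,p,z);d=q-C;print(n,q,np.hypot(*d[:2]),np.degrees(np.arctan2(d[1],d[0])))
e=atz(c,(114,140),70),atz(c,(215,274),70),atz(c,(400,172),70);print(e)
d=e[0]-e[1];print("far edge dir? yaw",np.degrees(np.arctan2(d[1],d[0])), np.linalg.norm(d)); d=e[2]-e[1];print(np.degrees(np.arctan2(d[1],d[0])))
E
python3 c.py
```

```text
ellipse 227.1781005859375 174.4481658935547 138.00030517578125 142.32017517089844
disc [497.73 -53.57  96.  ] knobtop [498.39 -45.57 142.  ] rad [np.float64(66.96915265588879), np.float64(66.66572453756066)]
two [526.54 -94.31  96.  ] 49.893969605447445 -54.73072045380771
ptr [569.45 -20.97  89.  ] 78.7774685947618 24.44407076612544
one [521.22   4.49  96.  ] 62.63457180938709 67.970247453271
three [481.51   7.04  96.  ] 62.73942489873806 104.9856795328913
(array([ 438.59, -157.84,   70.  ]), array([ 611.15, -102.66,   70.  ]), array([547.78, 119.36,  70.  ]))
far edge dir? yaw -162.26542789243948 181.1665628225674
105.92896557489814
```

```bash
cat > d.py <<'E'
from h import *
import sys
np.set_printoptions(precision=2,suppress=True)
c=wrist();g=cv2.cvtColor(c["image"],6)
roi=(slice(90,250),slice(155,315))
d=((g[roi]<75)*255).astype(np.uint8)
cn=max(cv2.findContours(d,0,1)[0],key=cv2.contourArea);hl=cv2.convexHull(cn)
(x,y),(w,h),a=cv2.fitEllipse(hl);x+=155;y+=90;print("ell",x,y,w,h)
C=atz(c,(x,y),96);print("disc",C,np.linalg.norm(atz(c,(x+w/2,y),96)-C))
# light blobs in polar about C at z=96
for R in(45,50,55,60,65):
    th=np.radians(np.arange(-180,180,.5));P=[proj(c,[C[0]+R*np.cos(t),C[1]+R*np.sin(t),96]) for t in th]
    v=np.array([g[int(round(p[1])),int(round(p[0]))] for p in P]);k=v>130
    e=np.flatnonzero(np.diff(k.astype(int)));print(R,np.degrees(th[e]))
im=cv2.resize(c["image"][90:290,100:366],None,fx=3,fy=3,interpolation=2)
cv2.imwrite("pics/%s.png"%sys.argv[1],im)
E
python3 d.py 3
```

```text
ell 227.37332916259766 174.51506805419922 137.1442413330078 141.22821044921875
disc [498.01 -53.66  96.  ] 66.57614618651347
45 [-62.5 -57.5 -57.  -56.  -55.  -51.5 -50.5 -50.   58.   63.   91.  104.5
 105.5 112. ]
50 [-63.  -50.5  58.5  64.5  92.   97.5  99.  105.  106.5 112.5]
55 [-62.5 -57.  -56.  -50.5  58.5  64.   92.5  97.5 100.  105.5 106.5 112.5]
60 [-62.  -58.  -56.5 -51.5  59.5  64.   93.5  97.5 100.5 105.  107.  112.5]
65 [-174.  -173.5 -172.5 -171.5  -62.5  -58.5  -55.5  -51.5   60.5   64.
   93.5   98.5  100.5  105.   107.5  112.   161.5  166.   167.5  168.
  172.5  175.   177.5  178.5]
```

View pics/3.png

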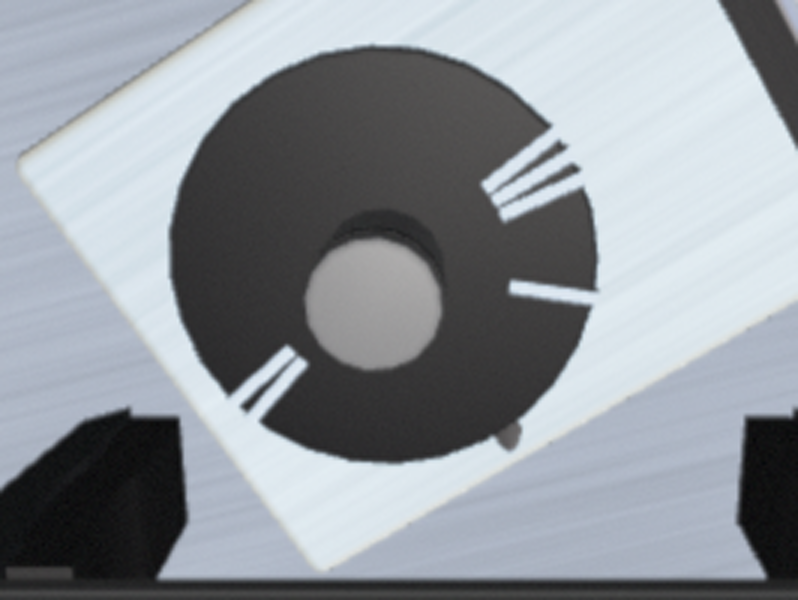

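Crop: the disc is centred at crop (383,253), which agrees with the ellipse fit. Knob top is at (373,303), two-bar at (265,385), pointer tip at about (512,452), and the housing corners are at (17,158) and (322,570).

```bash
cat > e.py <<'E'
from h import *
np.set_printoptions(precision=2,suppress=True)
c=wrist();f=lambda u,v,z:atz(c,(100+u/3,90+v/3),z)
C=f(383.5,253.7,96);K=f(373.5,303.5,142);print("C",C,"K",K)
T=f(511,451,89);d=T-C;print("tip",T,np.hypot(*d[:2]),np.degrees(np.arctan2(*d[1::-1])))
a=f(17,158,70);b=f(322,570,70);q=f(798,297,70)
print(np.linalg.norm(a-b),np.degrees(np.arctan2(*(b-a)[1::-1])),np.degrees(np.arctan2(*(q-b)[1::-1]))-90)
E
python3 e.py
```

```text
C [498.3 -53.5  96. ] K [501.96 -54.42 142.  ]
tip [579.25 -31.04  89.  ] 84.00831697207273 15.506139646929965
185.30371061245395 16.818194022434188 16.950510599814464
```

>>> drive_tool --motion '[88, 0, -17.4, 3.6, 0, 88, 10, 0, 0, 0.145, 88, 10, 0, 0, 0.145, 88, 10, 0, 0, 0.145, 88, 10, 0, 0, 0.145, 88, 10, 0, 0, 0.145, 88, 10, 0, 0, 0.145, 88, 10, 0, 0, 0.145, 88, 0, 0, 0, 0]'

```text
time: 3.85
tool_pos: [497.9, -41.7, 194.6]
orientation: [[0.004, 0.965, 0.262], [0.012, 0.262, -0.965], [-1.0, 0.007, -0.01]]
contact_force: [-1.2, -0.7, -0.6]
grip_width: 0.999
```

```bash
cat > f.py <<'E'
from h import *
import sys
np.set_printoptions(precision=2,suppress=True)
s=r.get_state();print(s["time"],s["tool_pos"],s["qpos"],s["contact_force"],s["grip_width"])
O=np.array(s["orientation"]);print("yaw y-axis",np.degrees(np.arctan2(O[1,1],O[0,1])))
c=wrist();im=c["image"].copy()
C=np.array([500,-54,96.])
for z,R in((96,70),(142,20)):
    for t in np.arange(0,6.28,.2):
        p=proj(c,[C[0]+R*np.cos(t),C[1]+R*np.sin(t),z]);cv2.circle(im,tuple(int(round(v)) for v in p),1,(0,0,255),-1)
cv2.imwrite("pics/%s.png"%sys.argv[1],im)
E
python3 f.py 4
```

```text
3.85 [497.9 -41.7 194.6] [-24.95  21.42  30.95 114.48 -15.64  47.8   30.01] [-1.22 -0.67 -0.56] 0.9988607384887895
yaw y-axis 15.170110957703706
```

View pics/4.png

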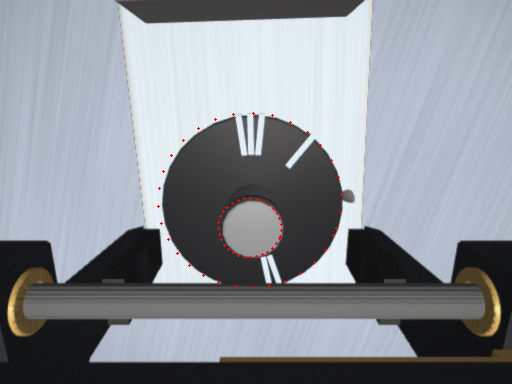

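The overlaid model circle sits on the disc (centre about (252,200)) and knob (252,228), so the estimate of (500,-54) is good to about 2 mm.

>>> drive_tool --motion '[88, 10, -1, 8, 0, 88, 20, 0, 4, 0, 88, 0, 0, 0, 0, 88, 0, 0, 0, 0]'

```text
time: 4.3
tool_pos: [502.6, -52.3, 167.1]
orientation: [[0.009, 0.959, 0.282], [0.013, 0.282, -0.959], [-1.0, 0.012, -0.01]]
contact_force: [0.5, 0.8, 0.1]
grip_width: 0.997
```

>>> drive_tool --motion '[88, 20, -2, 1, 0, 88, 20, -0.5, 1, 0, 88, 14, 0, 0, 0, 88, 4, 0, 0, 0, 88, 0, 0, 0, 0]'

```text
time: 4.8
tool_pos: [505.2, -52.8, 112.2]
orientation: [[0.017, 0.957, 0.29], [0.015, 0.29, -0.957], [-1.0, 0.021, -0.009]]
contact_force: [1.3, -0.0, 0.3]
grip_width: 0.997
```

>>> drive_tool --motion '[88, 5, -4, 0, 0, 88, 2, -2, 0, 0, 88, 0, 0, 0, 0]'

```text
time: 5.1
tool_pos: [500.2, -54.4, 106.3]
orientation: [[0.019, 0.957, 0.291], [0.015, 0.29, -0.957], [-1.0, 0.023, -0.009]]
contact_force: [0.0, -0.4, 0.8]
grip_width: 0.997
```

>>> drive_tool --motion '[50, 1, 0, 0, 0, 44, 0, 0, 0, 0, 41, 0, 0, 0, 0, 38, 0, 0, 0, 0, 36, 0, 0, 0, 0, 36, 0, 0, 0, 0, 36, 0, 0, 0, 0]' --grip_force 20

```text
time: 5.8
tool_pos: [501.0, -54.3, 106.0]
orientation: [[0.021, 0.957, 0.291], [0.015, 0.29, -0.957], [-1.0, 0.025, -0.009]]
contact_force: [0.5, -0.3, -1.1]
grip_width: 0.448
```

>>> drive_tool --motion '[20, 0, 0, 0, 0, 20, 0, 0, 0, 0, 20, 0, 0, 0, 0]' --grip_force 30

```text
time: 6.1
tool_pos: [501.0, -54.4, 106.0]
orientation: [[0.021, 0.957, 0.291], [0.015, 0.29, -0.957], [-1.0, 0.025, -0.009]]
contact_force: [-0.3, -0.5, 0.1]
grip_width: 0.449
```

>>> drive_tool --motion '[20, -2, 0, 0, 0, 20, -3, 0, 0, 0, 20, -3, 0, 0, 0, 20, -3, 0, 0, 0, 20, 0, 0, 0, 0]'

```text
time: 6.6
tool_pos: [501.0, -54.3, 116.7]
orientation: [[0.021, 0.956, 0.291], [0.014, 0.291, -0.957], [-1.0, 0.025, -0.007]]
contact_force: [2.1, -0.1, -6.1]
grip_width: 0.446
```

>>> drive_tool --motion '[20, -2.5, 0, 0, 0, 20, 0, 0, 0, -0.1, 20, 0, 0, 0, -0.12, 20, 0, 0, 0, -0.12, 20, 0, 0, 0, -0.12, 20, 0, 0, 0, 0]'

```text
time: 7.2
tool_pos: [501.0, -54.1, 119.7]
orientation: [[0.022, 0.716, 0.697], [0.014, 0.697, -0.717], [-1.0, 0.025, 0.005]]
contact_force: [3.1, -0.5, -8.3]
grip_width: 0.444
```

>>> drive_tool --motion '[20, 0, 0, 0, -0.12, 20, 0, 0, 0, -0.12, 20, 0, 0, 0, -0.12, 20, 0, 0, 0, -0.12, 20, 0, 0, 0, -0.12, 20, 0, 0, 0, -0.07, 20, 0, 0, 0, 0]'

```text
time: 7.9
tool_pos: [501.0, -53.7, 119.7]
orientation: [[0.021, 0.128, 0.992], [0.015, 0.992, -0.128], [-1.0, 0.017, 0.019]]
contact_force: [3.7, 0.8, -8.8]
grip_width: 0.444
```

```bash
cat > g.py <<'E'
from h import *
s=r.get_state();O=np.array(s["orientation"])
print(s["time"],s["tool_pos"].round(2),"yaw",round(np.degrees(np.arctan2(O[1,1],O[0,1])),2),"F",s["contact_force"].round(1),s["torque"].round(2),s["grip_width"],s["qpos"].round(1)[6])
E
python3 g.py; python3 - <<'E'
from h import *
c=wrist();a=c["image"];b=r.camera("side")["image"][90:250,200:360]
cv2.imwrite("pics/5.png",np.hstack([a[60:384],cv2.resize(b,(288,324),interpolation=2)[:, :]]))
E
```

```text
7.9 [501.02 -53.71 119.72] yaw 82.65 F [ 3.7  0.8 -8.8] [ 0.27 -0.61  0.02] 0.4435018645813621 91.6
```

View pics/5.png

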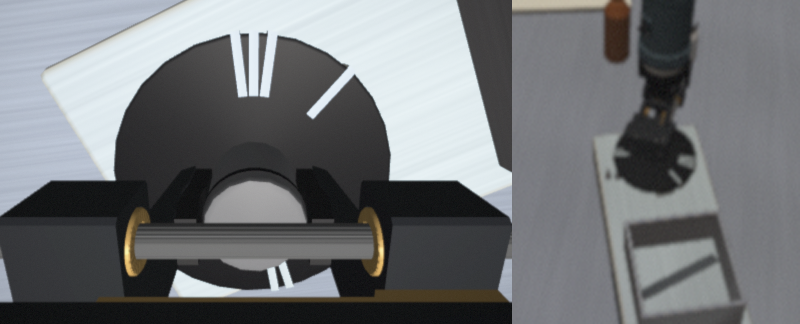

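The three marks keep their position relative to the tool, so there's no slip. The two-bar mark is about 8° short of the pointer. Next I turn a little more and start probing.

>>> drive_tool --motion '[20, 0, 0, 0, -0.035, 20, 2, 0, 0, 0, 20, 1.5, 0, 0, 0, 20, 1, 0, 0, 0, 20, 0.7, 0, 0, 0, 20, 0.7, 0, 0, 0, 20, 0, 0, 0, 0]'

```text
time: 8.7
tool_pos: [500.8, -53.7, 113.8]
orientation: [[0.02, 0.098, 0.995], [0.014, 0.995, -0.098], [-1.0, 0.016, 0.019]]
contact_force: [2.6, 0.2, -3.3]
grip_width: 0.448
```

```bash
python3 g.py
```

```text
8.7 [500.83 -53.7  113.76] yaw 84.4 F [ 2.6  0.2 -3.3] [ 0.34 -0.33  0.09] 0.44755701280768917 93.2
```

>>> drive_tool --motion '[20, 0.7, 0, 0, 0, 20, 0, 0, 0, 0]'

```text
time: 8.9
tool_pos: [500.7, -53.7, 113.6]
orientation: [[0.02, 0.098, 0.995], [0.014, 0.995, -0.098], [-1.0, 0.016, 0.019]]
contact_force: [1.8, -0.8, -2.8]
grip_width: 0.444
```

```bash
python3 g.py
```

```text
8.9 [500.73 -53.68 113.58] yaw 84.39 F [ 1.8 -0.8 -2.8] [ 0.3  -0.25  0.07] 0.44379192052133776 93.2
```

Only 0.2 of the 0.7 mm came, so it's resting on the catch. Lift, turn a little, lower again.

>>> drive_tool --motion '[20, -2.5, 0, 0, 0, 20, 0, 0, 0, 0, 20, 0, 0, 0, -0.026, 20, 0, 0, 0, 0, 20, 1.2, 0, 0, 0, 20, 1, 0, 0, 0, 20, 0.8, 0, 0, 0, 20, 0.8, 0, 0, 0, 20, 0, 0, 0, 0]'

```text
time: 9.8
tool_pos: [500.6, -53.7, 113.3]
orientation: [[0.02, 0.07, 0.997], [0.015, 0.997, -0.071], [-1.0, 0.016, 0.019]]
contact_force: [1.4, 0.7, 0.2]
grip_width: 0.443
```

```bash
python3 g.py
```

```text
9.8 [500.57 -53.71 113.3 ] yaw 85.96 F [1.4 0.7 0.2] [ 0.45 -0.15 -0.02] 0.44285830937455056 94.5
```

>>> drive_tool --motion '[20, -2.5, 0, 0, 0, 20, 0, 0, 0, 0, 20, 0, 0, 0, -0.026, 20, 0, 0, 0, 0, 20, 1.2, 0, 0, 0, 20, 1, 0, 0, 0, 20, 0.8, 0, 0, 0, 20, 0.8, 0, 0, 0, 20, 0, 0, 0, 0]'

```text
time: 10.7
tool_pos: [500.5, -53.7, 113.2]
orientation: [[0.019, 0.042, 0.999], [0.016, 0.999, -0.043], [-1.0, 0.016, 0.019]]
contact_force: [1.6, 1.3, 0.6]
grip_width: 0.445
```

```bash
python3 g.py
```

```text
10.7 [500.52 -53.73 113.24] yaw 87.57 F [1.6 1.3 0.6] [ 0.47 -0.15  0.02] 0.44488657401359083 95.9
```

Still resting; one more on this side at about 89°.

>>> drive_tool --motion '[20, -2.5, 0, 0, 0, 20, 0, 0, 0, 0, 20, 0, 0, 0, -0.026, 20, 0, 0, 0, 0, 20, 1.2, 0, 0, 0, 20, 1, 0, 0, 0, 20, 0.8, 0, 0, 0, 20, 0.8, 0, 0, 0, 20, 0, 0, 0, 0]'

```text
time: 11.6
tool_pos: [500.5, -53.7, 113.2]
orientation: [[0.019, 0.014, 1.0], [0.016, 1.0, -0.015], [-1.0, 0.016, 0.019]]
contact_force: [0.3, 2.4, 0.1]
grip_width: 0.443
```

```bash
python3 g.py
```

```text
11.6 [500.51 -53.73 113.19] yaw 89.18 F [0.3 2.4 0.1] [ 0.51 -0.17  0.08] 0.4428015720424336 97.2
```

>>> drive_tool --motion '[20, -2.5, 0, 0, 0, 20, 0, 0, 0, 0, 20, 0, 0, 0, -0.055, 20, 0, 0, 0, 0, 20, 1.2, 0, 0, 0, 20, 1, 0, 0, 0, 20, 0.8, 0, 0, 0, 20, 0.8, 0, 0, 0, 20, 0, 0, 0, 0]'

```text
time: 12.5
tool_pos: [500.4, -53.7, 113.0]
orientation: [[0.019, -0.039, 0.999], [0.016, 0.999, 0.038], [-1.0, 0.016, 0.019]]
contact_force: [0.9, 0.9, 1.1]
grip_width: 0.446
```

```bash
python3 g.py
```

```text
12.5 [500.44 -53.72 112.96] yaw 92.21 F [0.9 0.9 1.1] [ 0.5  -0.08  0.17] 0.4460890829855822 99.7
```

>>> drive_tool --motion '[20, -2.5, 0, 0, 0, 20, 0, 0, 0, 0, 20, 0, 0, 0, -0.026, 20, 0, 0, 0, 0, 20, 1.2, 0, 0, 0, 20, 1, 0, 0, 0, 20, 0.8, 0, 0, 0, 20, 0.6, 0, 0, 0, 20, 0, 0, 0, 0]'

```text
time: 13.4
tool_pos: [500.4, -53.7, 112.8]
orientation: [[0.019, -0.065, 0.998], [0.017, 0.998, 0.065], [-1.0, 0.015, 0.02]]
contact_force: [1.2, 1.3, 1.0]
grip_width: 0.441
```

```bash
python3 g.py
```

```text
13.4 [500.42 -53.74 112.75] yaw 93.72 F [1.2 1.3 1. ] [ 0.52 -0.18  0.06] 0.4409952441598026 101.0
```

>>> drive_tool --motion '[20, -2.5, 0, 0, 0, 20, 0, 0, 0, 0, 20, 0, 0, 0, -0.026, 20, 0, 0, 0, 0, 20, 1.2, 0, 0, 0, 20, 1, 0, 0, 0, 20, 0.8, 0, 0, 0, 20, 0.6, 0, 0, 0, 20, 0, 0, 0, 0]'

```text
time: 14.3
tool_pos: [500.8, -53.6, 110.8]
orientation: [[0.019, -0.095, 0.995], [0.016, 0.995, 0.095], [-1.0, 0.014, 0.021]]
contact_force: [2.2, 0.9, -5.6]
grip_width: 0.445
```

```bash
python3 g.py
```

```text
14.3 [500.81 -53.56 110.76] yaw 95.45 F [ 2.2  0.9 -5.6] [ 0.28 -0.52  0.2 ] 0.44546445982865623 102.4
```

It has dropped into the notch: z is 110.8 and the weight is still on the gripper. Lower it gently the rest of the way.

>>> drive_tool --motion '[20, 1, 0, 0, 0, 20, 1, 0, 0, 0, 20, 1, 0, 0, 0, 20, 0.8, 0, 0, 0, 20, 0.6, 0, 0, 0, 20, 0.6, 0, 0, 0, 20, 0.6, 0, 0, 0, 20, 0, 0, 0, 0]'

```text
time: 15.1
tool_pos: [500.9, -53.5, 106.1]
orientation: [[0.019, -0.096, 0.995], [0.016, 0.995, 0.096], [-1.0, 0.014, 0.02]]
contact_force: [2.0, 1.0, -3.0]
grip_width: 0.449
```

```bash
python3 g.py
```

```text
15.1 [500.94 -53.54 106.09] yaw 95.52 F [ 2.  1. -3.] [ 0.31 -0.29  0.29] 0.4490812900704079 102.5
```

>>> drive_tool --motion '[20, 0.6, 0, 0, -0.004, 20, 0.6, 0, 0, 0, 20, 0.5, 0, 0, 0, 20, 0, 0, 0, 0]'

```text
time: 15.5
tool_pos: [501.0, -53.6, 106.0]
orientation: [[0.019, -0.1, 0.995], [0.017, 0.995, 0.099], [-1.0, 0.015, 0.021]]
contact_force: [1.9, 1.0, -2.6]
grip_width: 0.444
```

```bash
python3 g.py
```

```text
15.5 [501.02 -53.56 106.04] yaw 95.71 F [ 1.9  1.  -2.6] [ 0.31 -0.25  0.26] 0.4440687499293516 102.7
```

>>> drive_tool --motion '[20, 1, 0, 0, 0, 20, 1, 0, 0, 0, 20, 1, 0, 0, 0]'

```text
time: 15.8
tool_pos: [501.4, -53.6, 105.7]
orientation: [[0.019, -0.099, 0.995], [0.018, 0.995, 0.098], [-1.0, 0.016, 0.021]]
contact_force: [-4.3, 1.5, 16.9]
grip_width: 0.446
```

>>> drive_tool --motion '[41, 0, 0, 0, 0, 46, 0, 0, 0, 0, 60, 0, 0, 0, 0, 88, 0, 0, 0, 0, 88, 0, 0, 0, 0, 88, 0, 0, 0, 0]'

```text
time: 16.4
tool_pos: [499.6, -55.0, 104.8]
orientation: [[0.016, -0.096, 0.995], [0.017, 0.995, 0.096], [-1.0, 0.015, 0.018]]
contact_force: [-0.0, -0.5, 0.1]
grip_width: 0.863
```

```bash
python3 g.py
```

```text
16.4 [499.58 -55.01 104.78] yaw 95.5 F [-0.  -0.5  0.1] [-0.02  0.01 -0.03] 0.862915887889819 102.7
```

Hard stop at 105.7, matching the starting height, and the gripper is released. Withdraw and look.

>>> drive_tool --motion '[88, -10, 0, 0, 0, 88, -20, 0, 0, 0, 88, -30, 0, 0, 0, 88, -40, 0, 0, 0, 88, -40, 0, 0, 0, 88, -20, 10, -20, 0, 88, 0, 10, -20, 0, 88, 0, 0, 0, 0, 88, 0, 0, 0, 0]'

```text
time: 17.3
tool_pos: [454.5, -41.9, 276.3]
orientation: [[0.02, -0.095, 0.995], [0.017, 0.995, 0.094], [-1.0, 0.015, 0.022]]
contact_force: [-0.2, 1.0, -0.0]
grip_width: 0.996
```

```bash
python3 g.py; python3 - <<'E'
from h import *
c=wrist();im=c["image"]
C=np.array([499,-54,96.]);g=cv2.cvtColor(im,6)
cv2.imwrite("pics/6.png",im)
import pickle;pickle.dump({k:c[k] for k in("mtx","camera_from_world","image")},open("c6.pkl","wb"))
E
```

```text
17.3 [454.48 -41.87 276.26] yaw 95.44 F [-0.2  1.  -0. ] [-0.   -0.02 -0.02] 0.9961324152639608 97.6
```

View pics/6.png

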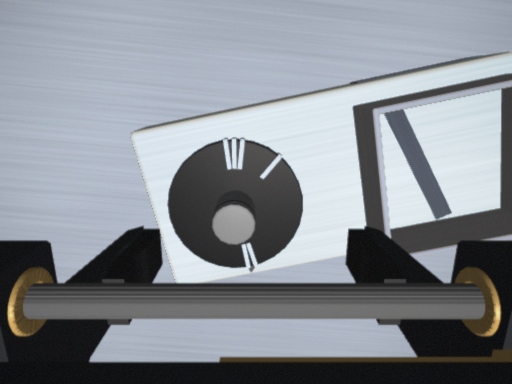

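The two-bar mark at (250,258) stands at the pointer at (251,268). The hard stop at the starting height shows the wheel is fully down, and the gripper is well clear.

```bash
python3 -c "
from rig import r
print(r.sign_off())"
```

```text
the job is handed in; nothing more can be done
None
```

The slicer is on its two-bar setting: the wheel has dropped fully home, I let go of it, and the job is handed in at about 17 s of the 58 s allowed.

- **Lift and turn:** I gripped the knob, lifted the wheel about 13.7 mm and turned it anticlockwise to about 8° short of the pointer.
- **Finding the notch:** I lowered it gently and it rested on the catch six times. Each time I lifted it clear before turning a little further. The seventh try, about 79° in all, dropped into the notch.
- **Height:** The wheel came to a stop at tool height 105.7 mm. The grip was at 106.0 mm at the start, so it is at the bottom, not on the catch 8.5 mm higher.
- **Force:** After the wheel was home I pushed down briefly to confirm the stop, and the reading was 17 N. While the wheel was resting on the catch I estimate the load at no more than about 8 N.
- **Last picture:** The two-bar mark stands at the pointer, within a few degrees as expected from the catch's offset. The gripper was open and well clear.

While the wheel sat in the notch, the tool felt a small turning moment of about 0.3 N m. I took this as light side contact with the catch, and it was gone after release. The arm never went near the bowl, bottle or jar, though I took no final picture of them.

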